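# Hold the bench waste can open by its side lever

## Robot

A 6-joint arm with a two-finger parallel gripper is mounted at the origin on the work surface. World frame = base frame: x ahead of the robot, y to its left, z up, the work surface at z = 0. Lengths are in m, angles in degrees, forces in N, time in s.
With the tool pointing down it reaches from about 0.375 to 0.9 m from the base axis. Payload 3.1 kg.
Tool frame: the origin (TCP) lies on the centre line of the jaws, within the pads' length; the fingertips stand finger_overhang ahead of it and the grasp point (between the pads) lies 5 mm behind it (finger_overhang is the distance from the TCP to the fingertips, in m); z points along the fingers, y is the line along which they close (so a half turn about z gives the same grasp; the last joint's range is limited). The gripper opens to 87 mm and grips with 3 to 60 N. Pads are 19 mm wide; open, the fingers measure 117 mm over their backs; the gripper's body (75 mm by 190 mm) begins 51 mm behind the grasp point.
Start: joints at [-78.524, 30.224, 82.088, -0, 67.689, -10.227], TCP at [0.231, -0.581, 0.237] pointing down, gripper open.
Joint ranges: [-176.69, 176.69], [-43.24, 126.21], [12.49, 139.97], [-82, 262], [0, 151.66], [-163.58, 163.58]. Speed limits (degrees/s): [159.86, 159.86, 180, 180, 180, 180].

## Interface

Orientations are given as a 3x3 rotation matrix whose columns are the frame's x, y, z axes.
In Python, from rig import read_state, capture, calibration, hand_in, finger_overhang gives the robot as it stands.
- The arm moves only by the tool send_rows, never from a script. Its argument "plan" is a list of rows, each a list of 5 numbers: the closure in counts, from 0 (fully open) to 255 (shut), then the shift along the tool's x, y, z in m, then the turn about the tool's z in rad. A call has 1 to 20 rows; each row shifts and turns the commanded pose from where the row before left it, along the tool's axes as they then stand; what a row does not reach is not made up. A row lasts 1/12 s, in which the tool goes at most 41.7 mm and 7.16 degrees, less where a joint would pass 70% of its speed; a pose out of reach is approached as far as the arm can. A call is refused whole if a number of a shift passes 0.0417 or a number of a turn 0.125, either way. A call with a gripper value outside its range is refused whole. The fingers move at their own pace and stop on an object; the grip force is fixed at half the most. Time passes only in rows, so rows that do not move let the fingers close. It gives the time, the measured TCP pose, the force, the opening and the grip force at its end, in the units of the state.
- read_state(): the state, without advancing time (a new reading comes with each control period).
- capture(name): name is "scene" or "top"; returns (picture, depth): 480x640x3 uint8, blue, green, red; 480x640 float32, m along the optical axis (not along the pixel's ray), 0 where there is no reading.
- calibration(name): a dict with "fx", "fy", "cx", "cy" (pixels), "dist_coeffs" ([k1, k2, p1, p2, k3] as OpenCV has them; the pictures are not rectified), "xyz" and "rotation" of the camera in the world. Camera axes: x right, y down, z forward; pixel columns grow to the right and rows downward; lengths in m; the calibration is good to about 2 mm. A picture is of the moment at which its call begins. calibration takes no time and is no camera call.
- hand_in(): hands the job in; it is judged then, once.
The state is a dict: "time_s": time; "joint_positions": joint angles; "qvel": joint speeds; "tau": joint torques, N m; "position": TCP position; "tcp_rot": TCP orientation; "force": force on the tool from outside, world axes, zero at the start; "moment": the same for the moment, N m; "opening": opening from 0.0 (shut) to 1.0 (fully open); "grasp_force": force on a finger pad.
Only numpy, scipy, OpenCV 4.12 (cv2) and the standard library are available. Lean on these libraries where they do the work, as an engineer would, in place of code of your own. Each camera call takes 0.05 s, during which the arm holds its last target. There are 200 camera calls.

## Task

Open the square waste can on the painting bench with its side lever: first slide the open white plastic tub along the bench out from under the lever's long end, then press that long end all the way down with the fingertips, so that the heavy lid stands fully raised. Finish while still holding the lever down. Do not lift or tip the tub, do not touch the lid, and leave the jar, the dropper bottle and the cup where they stand.

Things in the scene. Friction and masses are not known exactly. Their poses are not given: they have to be found in the camera images.
- can: Square grey metal waste can fixed to the bench, 150 x 150 x 100 mm high; steel lid on it (top at 107 mm), hinged along the can's +y side. Origin: centre of its underside; z up. The lever lies along the can's y, beside its +x face (plane x = 90 mm); its long arm points to the can's -y and reaches some 130 mm beyond the can's -y face.
- pivot (a point): Pivot of the lever, a pin along the can's x axis, 95 mm above the bench; axes as the can's.
- pad (a point): Centre of the upper face of the flat pad at the lever's long end: 42 mm wide (x), 50 mm along the lever, 8 mm thick; the lever ends 25 mm beyond. Moves on a 170 mm circle about the pivot: at rest about 122 mm above the bench, sloping up outwards 0.14 rad; fully down about 35 mm above it, sloping down outwards 0.38 rad. Axes: the can's at rest, turning with the lever.
- lever (a joint): Angle of the lever in rad: 0 at rest (long end up), 0.52 fully down on its stop. It returns by itself when let go. Pressing at the pad takes about 3 to 10 N. The short end is a roller under the tab at the side of the lid.
- lid (a joint): Angle of the lid in rad: 0 shut, about 0.63 with the lever fully down. Heavy steel, 0.65 to 1 kg; it falls shut when the lever is let go, and its free edge, on the can's -y side, rises.
- lid_edge (a point): Middle of the free edge of the lid's upper face, on the can's -y side (107 mm above the bench when shut).
- tub: Loose empty open white plastic tub, 90 mm (its x) by 150 mm (its y), 60 mm high, walls and floor 4 mm, 0.13 to 0.26 kg. Origin: centre of its underside; z up. Its +y end stands under the lever's long end and stops the lever about two thirds of the way down; its -y end sticks out beyond the lever, roughly in line with it, with over 120 mm of free bench beyond.
- jar: Bystander: round amber paint jar with black lid, 48 mm diameter, 55 mm high. Origin: centre of its underside.
- dropper: Bystander: slim grey dropper bottle, 28 mm diameter, 70 mm high. Origin: centre of its underside.
- cup: Bystander: white ceramic water cup, empty, 72 mm across the rim, 85 mm high. Origin: centre of its underside.
There are look-alikes about, which are no part of the job. Of the things like the tub, leave any that is pink; of the rest the larger one is meant.

How it is judged:
By the outcome, as a careful person would: the job done as asked, in the order asked, and still so for the second after the job is handed in, while the arm keeps its last pose, push and grip.
It also fails if it takes over 51 s, if anything falls off the work surface, if the arm or the gripper's body presses on something with over 40 N, if the wrist force passes 120 N, or if a joint passes its speed limit or range.

## Working session

There is one attempt and no reset: what is moved stays moved. The work goes in short steps, Python scripts to look and compute and a tool call to move; the robot and the scene stay as the last step left them, time stands still between calls to the robot, and variables do not carry over. Pictures are saved under pics/ and viewed, at most 10 in all, crops included, and the job is handed in when it is done.

Besides the shell and the picture viewer there is one more tool, called after "Emit:" as name(argument=value, ...), one argument or row to a line, values as JSON. send_rows: Moves the arm, as the interface text tells. Its arguments: {"type":"object","properties":{"plan":{"type":"array","items":{"type":"array","items":{"type":"number"}}}},"required":["plan"]}

```bash
mkdir -p pics; cat > h.py <<'E'
import numpy as np, cv2
from rig import *
def cloud(n):
    im,d=capture(n); c=calibration(n)
    K=np.array([[c['fx'],0,c['cx']],[0,c['fy'],c['cy']],[0,0,1.]])
    u,v=np.meshgrid(np.arange(640.),np.arange(480.))
    p=cv2.undistortPoints(np.stack([u,v],-1).reshape(-1,1,2),K,np.array(c['dist_coeffs'])).reshape(480,640,2)
    P=np.concatenate([p,np.ones((480,640,1))],-1)*d[...,None]
    W=P@np.array(c['rotation']).T+np.array(c['xyz'])
    W[d==0]=np.nan
    return im,W
E
python3 - <<'E'
from h import *
for n in('scene','top'):
    im,W=cloud(n); cv2.imwrite(f'pics/{n}0.png',im); np.save(f'{n}0.npy',W)
    c=calibration(n);print(n,c['xyz'],c['rotation'])
s=read_state();print(finger_overhang,s['time_s'],s['position'],s['tcp_rot'],s['force'])
E
```

```text
scene [1.08542834 0.01147454 0.70930274] [[ 0.06887571  0.76472137 -0.64066947]
 [ 0.99755856 -0.04536713  0.05309187]
 [ 0.01153515 -0.64276205 -0.76597904]]
top [0.51552059 0.0567048  0.98736621] [[ 0.00279703 -0.99740863  0.07189024]
 [-0.99986983 -0.0016471   0.01605004]
 [-0.01589003 -0.07192577 -0.99728341]]
0.014 0.1 [ 0.23102929 -0.5800361   0.2356512 ] [[ 9.29117011e-01  3.69785686e-01 -3.56273798e-04]
 [ 3.69785638e-01 -9.29114978e-01  1.98509932e-03]
 [ 4.03041993e-04 -1.97613448e-03 -9.99997966e-01]] [ 0.38089514  0.24135176 -0.53979508]
```

View pics/scene0.png

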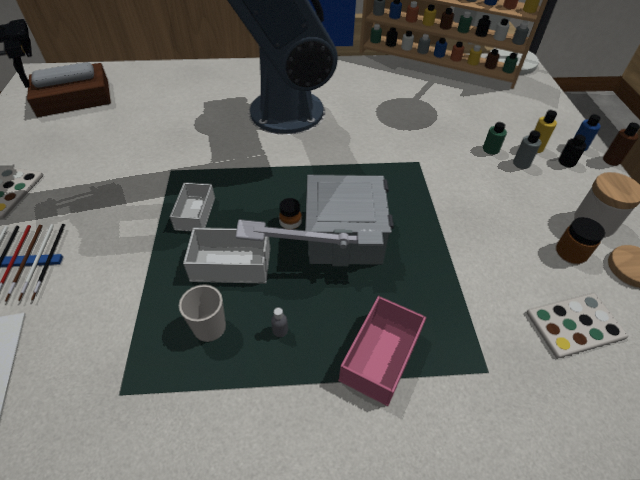

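View pics/top0.png

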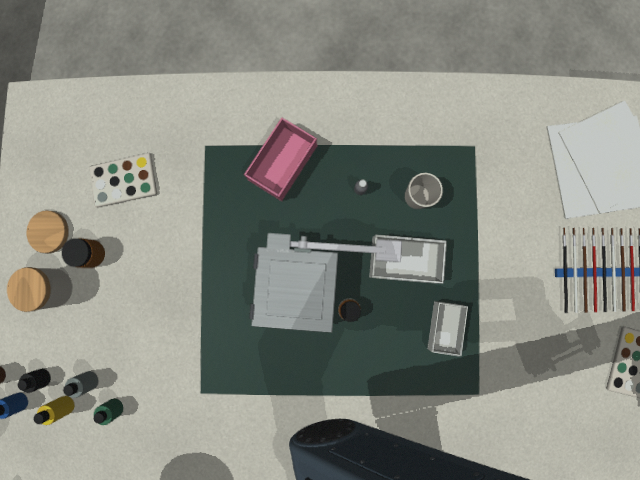

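Candidates in the top view: a pink tub (280,158), a large white tub (408,259) under the lever end, and a small white tub (448,328). The large white one fits: it isn't pink, it's the larger of the two left, and it sits under the lever. The jar is at (349,310), the dropper at (362,186) and the cup at (425,190).

```bash
python3 - <<'E'
from h import *
im=cv2.imread('pics/top0.png');cv2.imwrite('pics/crop.png',cv2.resize(im[170:370,230:490],None,fx=3,fy=3,interpolation=cv2.INTER_CUBIC)[:600,:780])
for n,(u0,u1,v0,v1) in {'top':(330,480,215,295),'scene':(170,290,210,300)}.items():
    W=np.load(n+'0.npy');im=cv2.imread(f'pics/{n}0.png')
    S=W[v0:v1,u0:u1].reshape(-1,3);B=im[v0:v1,u0:u1].reshape(-1,3).mean(1)
    m=(S[:,2]>.05)&(S[:,2]<.066)
    r=cv2.minAreaRect(S[m][:,:2].astype(np.float32));print(n,'rim',m.sum(),r,cv2.boxPoints(r).round(3).tolist())
    m=(S[:,2]>.108)&(S[:,2]<.14);q=S[m]
    r=cv2.minAreaRect(q[:,:2].astype(np.float32));print('lever',m.sum(),r,cv2.boxPoints(r).round(3).tolist())
    e=q[q[:,1]<q[:,1].min()+.05];print('pad',e.min(0),e.max(0),e.mean(0))
W=np.load('top0.npy')
for a in [(385,251),(375,250),(395,252),(350,247),(320,245),(295,290),(330,250),(425,190),(362,186),(349,310),(448,328),(430,330),(420,262)]:print(a,W[a[1],a[0]].round(3))
S=W[225:340,240:345].reshape(-1,3);m=(S[:,2]>.1)&(S[:,2]<.112);r=cv2.minAreaRect(S[m][:,:2].astype(np.float32));print('lid',cv2.boxPoints(r).round(3).tolist())
E
```

```text
top rim 466 ((0.5402308702468872, -0.12335458397865295), (0.15177954733371735, 0.09065485745668411), 84.78327941894531) [[0.4880000054836273, -0.19499999284744263], [0.578000009059906, -0.2029999941587448], [0.5920000076293945, -0.052000001072883606], [0.5019999742507935, -0.04399999976158142]]
lever 799 ((0.5549748539924622, -0.026222921907901764), (0.13865309953689575, 0.041036613285541534), 88.8928451538086) [[0.5329999923706055, -0.0949999988079071], [0.5740000009536743, -0.09600000083446503], [0.5770000219345093, 0.0430000014603138], [0.5360000133514404, 0.0430000014603138]]
pad [ 0.53326942 -0.09559669  0.1149334 ] [ 0.57466348 -0.04646305  0.12801486] [ 0.55484837 -0.07084212  0.12165723]
scene rim 846 ((0.5567128658294678, -0.08906027674674988), (0.18536324799060822, 0.22606362402439117), 14.522530555725098) [[0.4390000104904175, -0.003000000026077032], [0.4950000047683716, -0.22200000286102295], [0.675000011920929, -0.17499999701976776], [0.6179999709129333, 0.04399999976158142]]
lever 726 ((0.55711829662323, -0.04941949620842934), (0.09619081765413284, 0.04331206902861595),
[... 216 characters left out ...]
09744966  0.11196196] [ 0.57676468 -0.04810295  0.1257168 ] [ 0.55679153 -0.07211721  0.12048341]
(385, 251) [ 0.553 -0.064  0.121]
(375, 250) [ 0.555 -0.045  0.118]
(395, 252) [ 0.551 -0.083  0.124]
(350, 247) [0.561 0.004 0.115]
(320, 245) [0.565 0.063 0.103]
(295, 290) [0.476 0.112 0.109]
(330, 250) [0.556 0.043 0.097]
(425, 190) [ 0.695 -0.172  0.004]
(362, 186) [ 0.691 -0.024  0.071]
(349, 310) [0.433 0.002 0.057]
(448, 328) [ 0.387 -0.221  0.   ]
(430, 330) [ 0.384 -0.179  0.004]
(420, 262) [ 0.534 -0.158  0.002]
lid [[0.382999986410141, 0.04100000113248825], [0.5699999928474426, 0.014999999664723873], [0.593999981880188, 0.1860000044107437], [0.40700000524520874, 0.21199999749660492]]
```

View pics/crop.png

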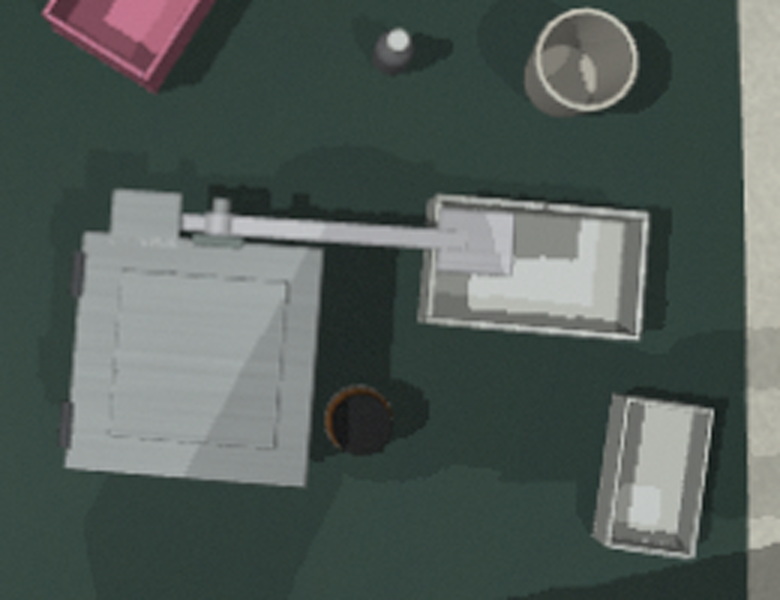

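The crop confirms it: the large white tub has its +y end under the lever pad, and it is neither the pink nor the small one. Next I'll turn the tool along the lever, close the fingers and go above the free half of the tub.

Emit:
send_rows(
  plan=[
    [255,0,0,0,-0.11],
    [255,0,0,0,-0.11],
    [255,0,0,0,-0.11],
    [255,0,0,0,-0.11],
    [255,0,0,0,-0.11],
    [255,0,0,0,-0.11],
    [255,0,0,0,-0.11],
    [255,0,0,0,-0.11],
    [255,0,0,0,-0.11],
    [255,0,0,0,-0.11],
    [255,0,0,0,0],
  ],
)

```text
time_s: 1.02
position: [0.231, -0.5803, 0.236]
tcp_rot: [[0.09, 0.996, -0.0], [0.996, -0.09, 0.001], [0.001, -0.0, -1.0]]
force: [0.1, 0.2, -0.0]
opening: 0.25
grasp_force: 0.0
```

Emit:
send_rows(
  plan=[
    [255,0.025,0.0148,0,0],
    [255,0.025,0.0148,0,0],
    [255,0.025,0.0148,0,0],
    [255,0.025,0.0148,0,0],
    [255,0.025,0.0148,0,0],
    [255,0.025,0.0148,0,0],
    [255,0.025,0.0148,0,0],
    [255,0.025,0.0148,0,0],
    [255,0.025,0.0148,0,0],
    [255,0.025,0.0148,0,0],
    [255,0.025,0.0148,0,0],
    [255,0.025,0.0148,0,0],
    [255,0.025,0.0148,0,0],
    [255,0.025,0.0148,0,0],
    [255,0.025,0.0148,0,0],
    [255,0.025,0.0148,0,0],
    [255,0.025,0.0148,0,0],
    [255,0.025,0.0148,0,0],
    [255,0,0,0,0],
    [255,0,0,0,0],
  ],
)

```text
time_s: 2.68
position: [0.5382, -0.1557, 0.2363]
tcp_rot: [[0.091, 0.996, -0.001], [0.996, -0.091, 0.0], [-0.0, -0.001, -1.0]]
force: [-0.2, -0.4, 0.2]
opening: 0.005
grasp_force: 0.0
```

```bash
cat > g.py <<'E'
from h import *
import sys
s=read_state();t=np.array(eval(sys.argv[1]));R=np.array(s['tcp_rot'])
print(s['time_s'],s['position'].round(4),R.round(3).tolist(),s['force'].round(1),s['opening'],s['joint_positions'])
print('tool shift',(R.T@(t-s['position'])).round(4))
E
python3 g.py '[.537,-.155,.034]'
python3 -c "
from h import *
cv2.imwrite('pics/s1.png',capture('scene')[0][150:400,120:420].repeat(2,0).repeat(2,1))"
```

```text
2.6833 [ 0.5382 -0.1557  0.2363] [[0.091, 0.996, -0.001], [0.996, -0.091, 0.0], [-0.0, -0.001, -1.0]] [-0.2 -0.4  0.2] 0.005174456429455965 [-2.75534055e+01  2.52584994e+01  9.15020897e+01 -1.61703773e-02
  6.32686404e+01 -2.23280375e+01]
tool shift [ 0.0006 -0.0011  0.2023]
```

View pics/s1.png

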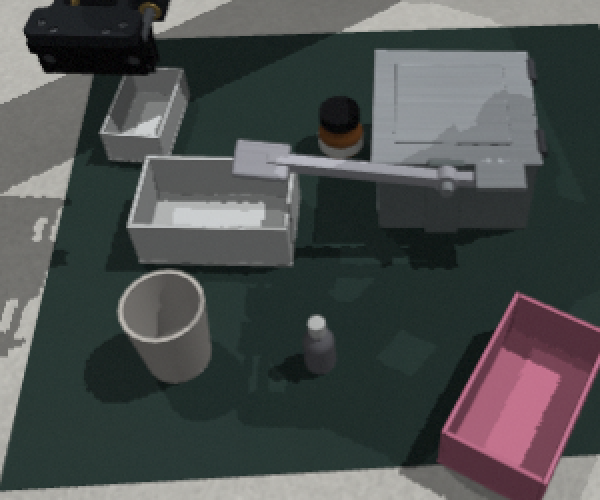

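The fingers are not clearly visible in this crop, so I'll check the full view before going down.

```bash
python3 -c "
from h import *
cv2.imwrite('pics/s2.png',capture('scene')[0][0:300,80:420].repeat(2,0).repeat(2,1))"
```

```text
(no output)
```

View pics/s2.png

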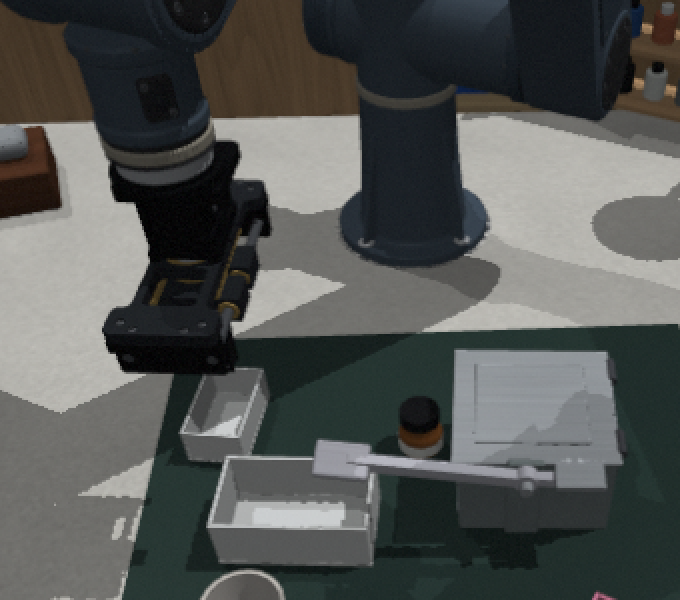

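Emit:
send_rows(
  plan=[
    [255,0,0,0.024,0],
    [255,0,0,0.024,0],
    [255,0,0,0.024,0],
    [255,0,0,0.024,0],
    [255,0,0,0.024,0],
    [255,0,0,0.024,0],
    [255,0,0,0.024,0],
    [255,0,0,0.022,0],
    [255,0,0,0,0],
  ],
)

```text
time_s: 3.53
position: [0.5345, -0.1572, 0.0428]
tcp_rot: [[0.095, 0.995, -0.007], [0.995, -0.095, 0.004], [0.003, -0.008, -1.0]]
force: [-0.4, 0.8, 0.6]
opening: 0.008
grasp_force: 0.0
```

Emit:
send_rows(
  plan=[
    [255,-0.007,0,0,0],
    [255,-0.007,0,0,0],
    [255,-0.007,0,0,0],
    [255,-0.006,0,0,0],
    [255,-0.005,0,0,0],
    [255,-0.005,0,0,0],
  ],
)

```text
time_s: 4.03
position: [0.5347, -0.1948, 0.0476]
tcp_rot: [[0.093, 0.996, 0.001], [0.996, -0.093, -0.001], [-0.0, 0.002, -1.0]]
force: [-0.6, 1.6, 0.2]
opening: 0.008
grasp_force: 0.6
```

Emit:
send_rows(
  plan=[
    [255,-0.005,0,0,0],
    [255,-0.005,0,0,0],
    [255,-0.005,0,0,0],
    [255,-0.005,0,0,0],
    [255,-0.005,0,0,0],
    [255,-0.005,0,0,0],
    [255,-0.005,0,0,0],
    [255,-0.005,0,0,0],
    [255,-0.005,0,0,0],
    [255,-0.005,0,0,0],
    [255,-0.005,0,0,0],
    [255,-0.005,0,0,0],
    [255,-0.005,0,0,0],
    [255,-0.005,0,0,0],
    [255,-0.005,0,0,0],
    [255,-0.005,0,0,0],
    [255,-0.004,0,0,0],
    [255,-0.003,0,0,0],
    [255,-0.002,0,0,0],
    [255,0,0,0,0],
  ],
)

```text
time_s: 5.7
position: [0.5262, -0.2831, 0.0466]
tcp_rot: [[0.092, 0.996, 0.0], [0.996, -0.092, -0.001], [-0.0, 0.0, -1.0]]
force: [0.5, -0.7, 0.3]
opening: 0.003
grasp_force: 0.0
```

Emit:
send_rows(
  plan=[
    [255,0.006,0,0,0],
    [255,0.006,0,0,0],
    [255,0,0,0,0],
    [255,0,0,-0.015,0],
    [255,0,0,-0.024,0],
    [255,0,0,-0.024,0],
    [255,0,0,-0.024,0],
    [255,0,0,-0.024,0],
    [255,0,0,-0.024,0],
    [255,0,0,-0.02,0],
    [255,0,0,0,0],
  ],
)

```text
time_s: 6.62
position: [0.5296, -0.2716, 0.2061]
tcp_rot: [[0.091, 0.996, 0.007], [0.996, -0.091, -0.006], [-0.005, 0.008, -1.0]]
force: [0.6, 0.5, 0.6]
opening: 0.003
grasp_force: 0.0
```

```bash
python3 g.py '[.5535,-.067,.15]'; python3 - <<'E'
from h import *
im,W=cloud('scene');cv2.imwrite('pics/s3.png',im[150:420,120:440].repeat(2,0).repeat(2,1))
im,W=cloud('top');S=W[225:300,380:520].reshape(-1,3)
m=(S[:,2]>.05)&(S[:,2]<.066);r=cv2.minAreaRect(S[m][:,:2].astype(np.float32));print(m.sum(),r,cv2.boxPoints(r).round(3).tolist())
S=W[225:300,340:420].reshape(-1,3);q=S[(S[:,2]>.108)&(S[:,2]<.14)];e=q[q[:,1]<q[:,1].min()+.05];print('pad',e.min(0),e.max(0),e.mean(0))
E
```

```text
6.6167 [ 0.5296 -0.2716  0.2061] [[0.091, 0.996, 0.007], [0.996, -0.091, -0.006], [-0.005, 0.008, -1.0]] [0.6 0.5 0.6] 0.002882273183278801 [-3.79014047e+01  2.97865058e+01  8.86710434e+01  5.74970730e-04
  6.10145233e+01 -3.26832336e+01]
tool shift [0.2062 0.0047 0.0551]
531 ((0.5300607681274414, -0.22358772158622742), (0.15017221868038177, 0.09165047109127045), 84.27649688720703) [[0.47699999809265137, -0.2939999997615814], [0.5680000185966492, -0.30300000309944153], [0.5830000042915344, -0.15299999713897705], [0.492000013589859, -0.14399999380111694]]
pad [ 0.5332585  -0.09586687  0.11323792] [ 0.57461781 -0.04647138  0.12749174] [ 0.55480374 -0.07081391  0.12160071]
```

View pics/s3.png

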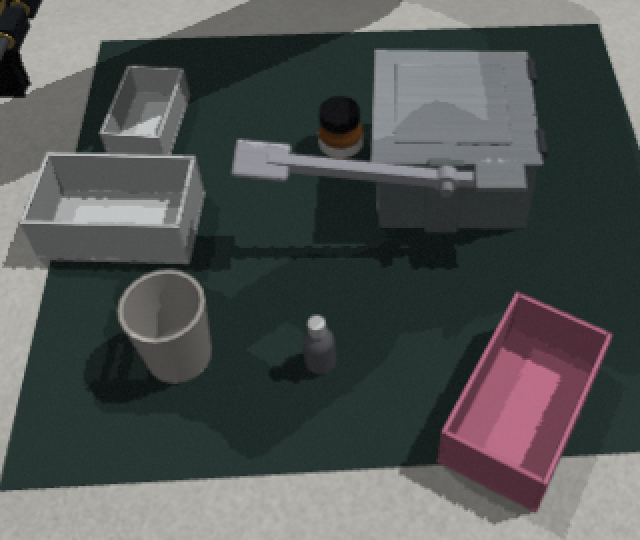

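The tub moved 100 mm, stayed straight and upright, and now stands about 48 mm clear of the lever's end. The pad is at crop (262,160). Next I'll go above it.

Emit:
send_rows(
  plan=[
    [255,0.02,0.0005,0,0],
    [255,0.02,0.0005,0,0],
    [255,0.02,0.0005,0,0],
    [255,0.02,0.0005,0,0],
    [255,0.02,0.0005,0,0],
    [255,0.02,0.0005,0,0],
    [255,0.02,0.0005,0,0],
    [255,0.02,0.0005,0,0],
    [255,0.02,0.0005,0,0],
    [255,0.022,0.0005,0,0],
    [255,0,0,0,0],
    [255,0,0,0.02,0],
    [255,0,0,0.02,0],
    [255,0,0,0,0],
    [255,0,0,0,0],
  ],
)

```text
time_s: 7.97
position: [0.5492, -0.0697, 0.1596]
tcp_rot: [[0.092, 0.996, -0.005], [0.996, -0.092, 0.001], [0.001, -0.005, -1.0]]
force: [-0.8, -0.4, 0.3]
opening: 0.006
grasp_force: 0.0
```

Emit:
send_rows(
  plan=[
    [255,0,0.005,0.01,0],
    [255,0,0,0.01,0],
    [255,0,0,0.006,0],
    [255,0,0,0.006,0],
    [255,0,0,0.006,0],
    [255,0,0,0.006,0],
    [255,0,0,0.006,0],
    [255,0,0,0.006,0],
    [255,0,0,0.006,0],
    [255,0,0,0.006,0],
    [255,0,0,0.006,0],
    [255,0,0,0.006,0],
    [255,0,0,0.006,0],
    [255,0,0,0.006,0],
    [255,0,0,0,0],
  ],
)

```text
time_s: 9.22
position: [0.5562, -0.0704, 0.0692]
tcp_rot: [[0.092, 0.996, 0.001], [0.996, -0.092, 0.0], [0.0, 0.001, -1.0]]
force: [0.7, 0.2, 1.8]
opening: 0.005
grasp_force: 0.5
```

Emit:
send_rows(
  plan=[
    [255,0,0,0.003,0],
    [255,0,0,0.003,0],
    [255,0,0,0.003,0],
    [255,0,0,0,0],
    [255,0,0,0,0],
  ],
)

```text
time_s: 9.63
position: [0.556, -0.071, 0.0604]
tcp_rot: [[0.091, 0.996, 0.0], [0.996, -0.091, -0.001], [-0.001, 0.0, -1.0]]
force: [0.7, -2.6, 2.1]
opening: 0.006
grasp_force: 1.6
```

Emit:
send_rows(
  plan=[
    [255,0,0,0.003,0],
    [255,0,0,0.003,0],
    [255,0,0,0,0],
    [255,0,0,0,0],
  ],
)

```text
time_s: 9.97
position: [0.5559, -0.0702, 0.0543]
tcp_rot: [[0.092, 0.996, 0.0], [0.996, -0.092, 0.0], [0.0, 0.0, -1.0]]
force: [1.6, -0.0, 1.6]
opening: 0.005
grasp_force: 0.9
```

Emit:
send_rows(
  plan=[
    [255,0,0,0.002,0],
    [255,0,0,0,0],
    [255,0,0,0,0],
  ],
)

```text
time_s: 10.22
position: [0.5559, -0.0702, 0.0525]
tcp_rot: [[0.092, 0.996, 0.0], [0.996, -0.092, 0.0], [0.0, 0.0, -1.0]]
force: [0.9, 0.2, 3.1]
opening: 0.007
grasp_force: 1.3
```

Emit:
send_rows(
  plan=[
    [255,0,0,0.002,0],
    [255,0,0,0,0],
    [255,0,0,0,0],
  ],
)

```text
time_s: 10.47
position: [0.5558, -0.0703, 0.0505]
tcp_rot: [[0.092, 0.996, -0.0], [0.996, -0.092, 0.0], [0.0, -0.0, -1.0]]
force: [1.0, 0.6, 2.9]
opening: 0.004
grasp_force: 1.3
```

Emit:
send_rows(
  plan=[
    [255,0,0,0.002,0],
    [255,0,0,0,0],
    [255,0,0,0,0],
  ],
)

```text
time_s: 10.72
position: [0.5558, -0.0702, 0.0489]
tcp_rot: [[0.092, 0.996, 0.0], [0.996, -0.092, 0.0], [0.0, 0.0, -1.0]]
force: [0.6, 0.9, 7.7]
opening: 0.004
grasp_force: 3.0
```

```bash
python3 - <<'E'
from h import *
print(read_state()['force'])
im,W=cloud('scene');cv2.imwrite('pics/s4.png',im[100:370,120:440].repeat(2,0).repeat(2,1))
im,W=cloud('top')
for a in [(300,270),(300,290),(300,310),(315,290),(325,290),(280,290)]:print(a,W[a[1],a[0]].round(3))
E
```

```text
[0.58458744 0.85174249 7.65779301]
(300, 270) [0.516 0.099 0.175]
(300, 290) [nan nan nan]
(300, 310) [0.443 0.098 0.177]
(315, 290) [0.48  0.071 0.194]
(325, 290) [ 0.472  0.052 -0.   ]
(280, 290) [0.478 0.138 0.146]
```

View pics/s4.png

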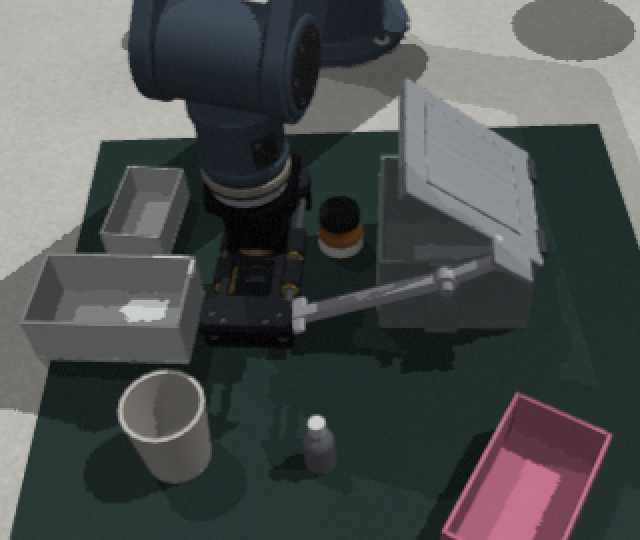

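The lid stands at about 0.62 rad, and the force has started to rise as it would at the stop. I'll press slightly more to be sure.

Emit:
send_rows(
  plan=[
    [255,0,0,0.002,0],
    [255,0,0,0,0],
    [255,0,0,0,0],
    [255,0,0,0,0],
  ],
)

```text
time_s: 11.15
position: [0.5559, -0.07, 0.0476]
tcp_rot: [[0.092, 0.996, 0.001], [0.996, -0.092, 0.0], [0.0, 0.0, -1.0]]
force: [-0.4, 2.1, 11.6]
opening: 0.006
grasp_force: 5.0
```

Emit:
send_rows(
  plan=[
    [255,0,0,0.001,0],
    [255,0,0,0,0],
    [255,0,0,0,0],
    [255,0,0,0,0],
  ],
)

```text
time_s: 11.48
position: [0.556, -0.0698, 0.0471]
tcp_rot: [[0.092, 0.996, 0.001], [0.996, -0.092, 0.001], [0.001, 0.001, -1.0]]
force: [-0.9, 2.4, 14.7]
opening: 0.004
grasp_force: 6.4
```

```bash
python3 - <<'E'
from h import *
im,W=cloud('top');q=W[262:320,270:318].reshape(-1,3);q=q[q[:,2]>.125]
A=np.c_[q[:,:2],np.ones(len(q))];k=np.linalg.lstsq(A,q[:,2],rcond=None)[0]
a=np.arctan(np.hypot(*k[:2]));print('lid',a,read_state()['force'])
if a>.60: print(hand_in())
E
```

```text
lid 1.336576892552226 [-0.49863559  2.86862638 15.3016628 ]
the job is handed in; nothing more can be done
None
```

The job is handed in: the tub was slid 100 mm clear and the lever is held down at about 15 N, apparently on its stop. The lid read about 0.62 rad from two depth points just before the last 3 mm of commanded press. My final lid-angle fit gave a bogus 1.34 rad, so the check before hand-in proved nothing, and full opening rests on the earlier reading and the force rise.

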